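# Clamp up a pack of slats for drilling

### The job

Make a drilling pack: stack all the long slats squarely on the bed of the pillar clamp, lengthwise along the bed, and set the dark pressure block on the middle of the stack; put the short off-cuts in the tray. Then swing the clamp's arm over the block to its stop, slide it down until its foot bears on the block, and screw the handle down clockwise, at least three quarters of a turn in all and until it is properly tight (the arm tilts, binds on the pillar and the clamp holds by itself).

Things in the scene. Friction and masses are not known exactly. Their poses are not given: they have to be found in the camera images.
- long_a_mid (a point): loose plain light-wood slat, 150 x 50 x 18 mm, lying flat; this point is its centre, 9 mm above its underside; x along its length, y across its 50 mm width, z up (either face may lie up in the stack). Any slat may be absent: one of up to three long slats
- long_b_mid (a point): loose plain light-wood slat, 150 x 50 x 18 mm, lying flat; this point is its centre, 9 mm above its underside; x along its length, y across its 50 mm width, z up (either face may lie up in the stack). Any slat may be absent: one of up to three long slats
- long_c_mid (a point): loose plain light-wood slat, 150 x 50 x 18 mm, lying flat; this point is its centre, 9 mm above its underside; x along its length, y across its 50 mm width, z up (either face may lie up in the stack). Any slat may be absent: one of up to three long slats
- short_a_mid (a point): loose plain light-wood slat, 110 x 50 x 18 mm, lying flat; this point is its centre, 9 mm above its underside; x along its length, y across its 50 mm width, z up (either face may lie up in the stack). Any slat may be absent: one of up to two short off-cuts
- short_b_mid (a point): loose plain light-wood slat, 110 x 50 x 18 mm, lying flat; this point is its centre, 9 mm above its underside; x along its length, y across its 50 mm width, z up (either face may lie up in the stack). Any slat may be absent: one of up to two short off-cuts
- block_mid (a point): loose dark-wood pressure block, 80 x 50 x 24 mm; this point is its centre, 12 mm above its underside; x along its 80 mm length, y across, z up
- block: the same pressure block; origin at the centre of its underside
- tray_in (a point): centre of the inner floor of the open aluminium tray, 170 x 170 mm outside, walls 5 mm thick and 45 mm high, fixed to the table; the floor is 5 mm above the table
- bed (a point): centre of the top face of the pillar clamp's steel bed, 30 mm above the table; the bed is 46 mm wide (its x) and 150 mm long (its y) and 20 mm high, on a grey foot plate 10 mm thick that reaches 60 mm towards -x, 155 mm towards +x and 65 mm to each side of y. The clamp is fixed to the table and its pillar stands 115 mm from the bed centre along +x
- pillar (a point): top of the pillar's axis, 278 mm above the table; pillar diameter 22 mm, vertical. The clamp arm swivels round it and slides up and down on it
- handle_top (a point): centre of the top face of the round wooden screw handle, diameter 31 mm, 66 mm tall, axis vertical, standing on the outer end of the clamp arm, 115 mm from the pillar axis. It may be gripped anywhere round its upper part. Turning it clockwise seen from above runs the spindle down 1.27 mm per rad (8 mm a turn); the handle goes down with it
- foot_face (a point): centre of the under face of the round foot (diameter 36 mm) at the lower end of the spindle, below the handle on the same axis, 161 mm below handle_top when the foot is unloaded and less by as much as its spring is pressed in; the foot is sprung, 3 N per mm, up to 9 mm, so the clamping force grows gradually while the handle is turned
- foot: the same foot; origin 9 mm above its under face
- swivel (a joint): swivel of the clamp arm round the pillar, rad: 0 = arm over the bed, against its stop, handle axis over the bed centre; grows as the arm swings out, counter-clockwise seen from above, up to 1.7. Friction holds it (about 0.08 N m)
- slide (a joint): how far the clamp arm has been slid down the pillar, m, 0 (top) to 0.105. Friction holds it up; it slides down under about 4 N, for instance when pushed by the gripped handle. When the foot is pushed up by the work, the arm tilts and binds on the pillar instead of sliding up
- jaw_tilt (a joint): tilt of the clamp arm on the pillar, rad: 0 = level; about 0.025 and more = outer end raised and the arm bound on the pillar
- handle (a joint): turn of the screw handle, rad, 0 (run back) to 9.8 (run down); grows clockwise seen from above; stays where it is left
Things that resemble listed ones, but are neither listed nor needed, are in the scene too. There is more than one size of the block; the job needs the larger.

How it is judged:
On the way, in this order (a step that is already met when the one before it is completed fails the run):
1. all long slats stacked on the bed with the pressure block on top (horizontal distance between each of long_a_mid, long_b_mid, long_c_mid and bed below 0.014 m and angle between the x axis of each of long_a_mid, long_b_mid, long_c_mid and the y axis of bed, either way round below 0.14 rad and angle between the z axis of each of long_a_mid, long_b_mid, long_c_mid and the z axis of bed, either way round below 0.08 rad and height (world z) of each of long_a_mid, long_b_mid, long_c_mid below 0.11 m and horizontal distance between block_mid and bed below 0.016 m and angle between the z axis of block_mid and the z axis of bed, either way round below 0.1 rad and height (world z) of block_mid above 0.065 m), for 0.3 s.
2. the arm swung over and slid down until the foot bears on the block (contact force between foot and block above 0.5 N and value of joint swivel below 0.1 rad), for 0.1 s.
3. the handle screwed down and the clamp tight (contact force between foot and block above 8 N and value of joint jaw_tilt above 0.012 rad and value of joint handle above 2.2 rad), for 0.3 s.
At the end, for the whole second after the job is handed in: Long slats flat on the bed, centres within 14 mm and 0.14 rad of the bed's; block on top within 16 mm; arm at its stop (0.1 rad), tilted over 0.012 rad, pressing the block with over 8 N, handle past 2.2 rad; short slats in the tray; all at rest (all of step 1 and all of step 3 and value of joint swivel below 0.1 rad and x of short_a_mid in the frame of tray_in between -0.065 and 0.065 m and y of short_a_mid in the frame of tray_in between -0.065 and 0.065 m and height (world z) of each of short_a_mid, short_b_mid below 0.045 m and x of short_b_mid in the frame of tray_in between -0.065 and 0.065 m and y of short_b_mid in the frame of tray_in between -0.065 and 0.065 m and linear speed of each of long_a, long_b, long_c, short_a, short_b, block below 0.02 m/s); the robot touches nothing.
Of long_a, long_b, long_c only 2 to 3 are there at a start; the rules pass over those that are not, and their reading is None.
Of short_a, short_b only 1 to 2 are there at a start; the rules pass over those that are not, and their reading is None.
At some moment in a run one of short_a, short_b may be knocked a few centimetres aside while the robot is not near it.
Once in a run the grip may slacken for a moment while it holds something.
It also fails if it takes over 210 s, if anything falls off the work surface, if the arm or the gripper's body presses on something with over 40 N, if the wrist force passes 120 N, or if a joint passes its speed limit or range.

### The arm

A 6-joint arm with a two-finger parallel gripper is mounted at the origin on the work surface; the furniture and walls round the work are solid. World frame = base frame: x ahead of the robot, y to its left, z up, the work surface at z = 0. Lengths are in m, angles in rad, forces in N, time in s.
With the tool pointing down it reaches from about 0.375 to 0.975 m from the base axis. Payload 3.8 kg.
Tool frame: the origin (TCP) lies midway between the tips of the shut fingers; the grasp point (between the pads) lies 19 mm behind it; z points along the fingers, y is the line along which they close (so a half turn about z gives the same grasp; the last joint's range is limited). The gripper opens to 85 mm and grips with 20 to 120 N. Pads are 22 mm wide; open, the fingers measure 114 mm over their backs; the gripper's body (76 mm by 85 mm) begins 54 mm behind the grasp point. The pads swing forward as they close: fully open they stand 13 mm farther back than shut.
Start: joints at [1.122, 0.264, 1.604, -0, 1.274, -0.037], TCP at [0.27, 0.619, 0.231] pointing down, gripper open.
Joint ranges: [-2.63, 2.63], [-0.94, 2.18], [0.31, 2.57], [-1.31, 4.45], [0, 2.66], [-2.55, 2.55]. Speed limits (rad/s): [2.57, 2.57, 3.14, 3.14, 3.14, 3.14].

### API

Orientations are given as a rotation vector (axis times angle).
In Python, from workcell import bot gives the robot as it stands.
- The arm moves only by the tool step_arm, never from a script. Its argument "motion" is a list of rows, each a list of 5 numbers: the finger opening in cm, from 0 to 8.54, then the shift along the tool's x, y, z in cm, then the turn about the tool's z in degrees. In form: [[claw, dx, dy, dz, twist], ...]. A call has 1 to 20 rows; each row is the pose to reach, as a shift and turn from the pose commanded when the call began, along the tool's axes at that moment; what a row does not reach only later rows make up. A row lasts 1/10 s, in which the tool goes at most 50 mm and 8.59 degrees, less where a joint would pass 70% of its speed; a pose out of reach is approached as far as the arm can. A call with a gripper value outside its range is refused whole. The fingers move at their own pace and stop on an object; "force" is the grip in N (left out, the last holds). Time passes only in rows, so rows that repeat a pose let the fingers close. It gives the time, the measured TCP pose, the force, the opening and the grip force at its end, in the units of the state.
- bot.read_state(): the state, without advancing time (a new reading comes with each control period).
- bot.read_camera(name): name is "scene" or "top" or "wrist"; returns (picture, depth): 384x512x3 uint8, red, green, blue; 384x512 float32, m along the optical axis (not along the pixel's ray), 0 where there is no reading.
- bot.calibration(name): a dict with "mtx" (3x3 intrinsics, pixels), "origin" and "orientation" of the camera in the world; the wrist camera has in their place "T_tool_cam" (4x4, takes a point from camera to tool coordinates, whose origin is the TCP and whose axes are the flange's). Camera axes: x right, y up, looking along -z (the intrinsics and any distortion apply to the point x, -y, -z); pixel columns grow to the right and rows downward; lengths in m; the calibration is good to about 2 mm. A picture is of the moment at which its call begins: read the wrist's pose just before it. calibration takes no time and is no camera call.
- bot.finish_job(): hands the job in; it is judged then, once.
The state is a dict: "time": time; "q": joint angles; "joint_vel": joint speeds; "joint_torque": joint torques, N m; "tool_pos": TCP position; "tcp_rot": TCP orientation; "wrist_force": force on the tool from outside, world axes, zero at the start; "torque": the same for the moment, N m; "width": opening from 0.0 (shut) to 1.0 (fully open); "grip_force": force on a finger pad.
Only numpy, scipy, OpenCV 4.12 (cv2) and the standard library are available. Lean on these libraries where they do the work, as an engineer would, in place of code of your own. Each camera call takes 0.05 s, during which the arm holds its last target. There are 200 camera calls.

## Working session

There is one attempt and no reset: what is moved stays moved. The work goes in short steps, Python scripts to look and compute and a tool call to move; the robot and the scene stay as the last step left them, time stands still between calls to the robot, and variables do not carry over. Pictures are saved under pics/ and viewed, at most 14 in all, crops included, and the job is handed in when it is done.

Besides the shell and the picture viewer there is one more tool, called after "Call:" in YAML: its name, and indented under it one key for each argument. step_arm: Moves the arm, as the interface text tells. Its arguments: {"type":"object","properties":{"motion":{"type":"array","items":{"type":"array","items":{"type":"number"}}},"force":{"type":"number"}},"required":["motion"]}

```bash
ls; mkdir -p pics
cat > h.py <<'E'
import numpy as np, cv2
from scipy.spatial.transform import Rotation as R
from workcell import bot
def pose(name, st=None):
    c=bot.calibration(name)
    if name=="wrist":
        T=np.eye(4);T[:3,:3]=R.from_rotvec(st["tcp_rot"]).as_matrix();T[:3,3]=st["tool_pos"]
        return np.array(c["mtx"]),T@np.array(c["T_tool_cam"])
    T=np.eye(4);o=np.array(c["orientation"])
    T[:3,:3]=o if o.shape==(3,3) else R.from_rotvec(o).as_matrix()
    T[:3,3]=c["origin"];return np.array(c["mtx"]),T
def shot(name):
    st=bot.read_state();im,d=bot.read_camera(name)
    K,T=pose(name,st);return im,d,K,T
def cloud(d,K,T):
    v,u=np.mgrid[:d.shape[0],:d.shape[1]]
    P=np.stack([(u-K[0,2])/K[0,0]*d,-(v-K[1,2])/K[1,1]*d,-d],-1)
    return P@T[:3,:3].T+T[:3,3]
def save(n,im,s=1.5): cv2.imwrite(f"pics/{n}.png",cv2.resize(im[:,:,::-1],None,fx=s,fy=s))
E
python3 - <<'E'
from h import *
print(bot.calibration("top"),bot.calibration("scene"),bot.calibration("wrist"),bot.read_state())
for n in ["top","scene"]:
    im,d,K,T=shot(n);save(n+"0",im);np.savez(n+"0.npz",im=im,d=d,K=K,T=T)
E
```

```text
pics
{'mtx': array([[363.92967304,   0.        , 255.51070872],
       [  0.        , 363.92967304, 192.74883528],
       [  0.        ,   0.        ,   1.        ]]), 'origin': array([0.38596612, 0.03342275, 1.20833451]), 'orientation': array([ 0.11251152, -0.13256858, -1.54773204])} {'mtx': array([[384.98549218,   0.        , 254.22743312],
       [  0.        , 384.98549218, 186.10601587],
       [  0.        ,   0.        ,   1.        ]]), 'origin': array([ 0.12189283, -0.65991672,  0.92733934]), 'orientation': array([ 0.79838477, -0.23888333, -0.5160997 ])} {'mtx': array([[306.71053331,   0.        , 255.71977183],
       [  0.        , 306.71053331, 192.71223563],
       [  0.        ,   0.        ,   1.        ]]), 'T_tool_cam': array([[ 6.87388022e-05,  9.51294592e-01,  3.08283303e-01,
         7.84950319e-02],
       [ 9.99999665e-01, -3.16713685e-04,  7.54336138e-04,
         1.22558850e-04],
       [ 8.15233429e-04,  3.08283148e-01, -9.51294295e-01,
        -1.42594292e-01],
       [ 0.00000000e+00,  0.00000000e+00,  0.00000000e+00,
         1.00000000e+00]])} {'time': 0.0, 'q': array([ 1.12207275e+00,  2.64790311e-01,  1.60540352e+00,  8.38245930e-06,
        1.27371737e+00, -3.69450102e-02]), 'joint_vel': array([-1.33541391e-03,  5.34147825e-04,  9.20322341e-04, -3.39942328e-05,
       -1.62916541e-03, -6.01286793e-04]), 'joint_torque': array([ 7.19931759e-04, -5.15120244e+01, -3.67311895e+01, -8.48916739e-05,
        1.31351617e-02,  1.46399407e-05]), 'tool_pos': array([0.26986205, 0.61788644, 0.22992107]), 'tcp_rot': array([-0.64214792, -3.07468478,  0.00353145]), 'wrist_force': array([ 0.18258304, -0.60568642, -0.5450471 ]), 'torque': array([0.03660969, 0.02284448, 0.04418725]), 'grip_force': 0.0, 'width': 0.9985441985299588}
```

View pics/top0.png

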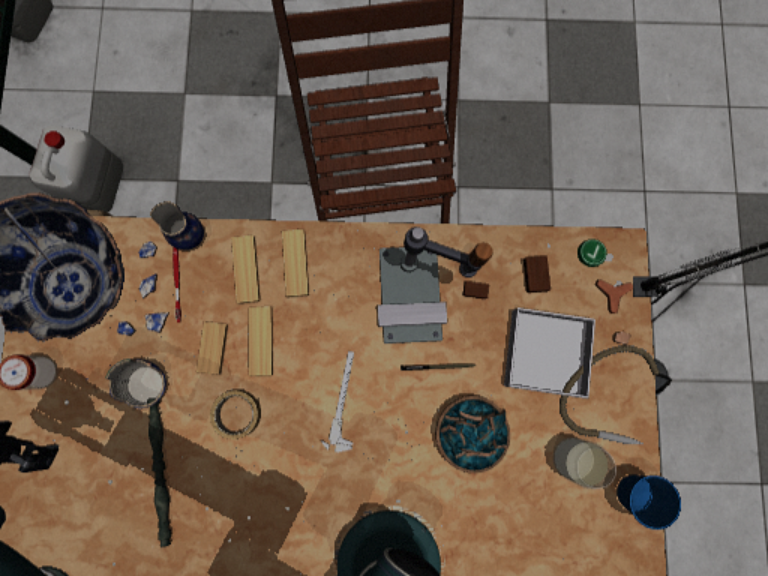

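View pics/scene0.png

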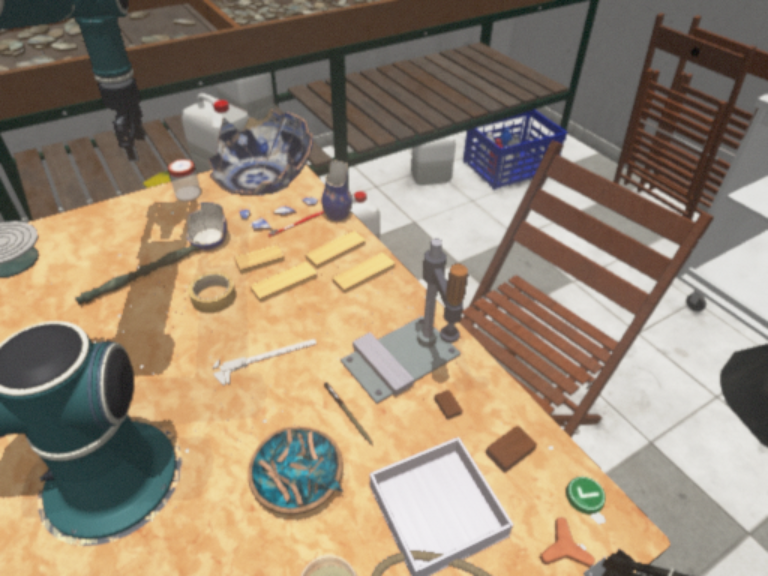

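The top picture (1.5x) shows three long slats at (245,269), (295,262) and (260,340), and one short off-cut at (211,348). The large dark block is at (537,273), with a small lookalike at (476,290). The tray is at (550,352), the bed at (411,314), the pillar at (415,240) and the handle at (482,255). Possible mix-ups: small block vs. large block, and short vs. long slats. I'll measure all of them next.

```bash
cat >> h.py <<'E'
def ray(uv,z,K,T):
    uv=np.atleast_2d(np.asarray(uv,float))
    D=np.stack([(uv[:,0]-K[0,2])/K[0,0],-(uv[:,1]-K[1,2])/K[1,1],-np.ones(len(uv))],-1)@T[:3,:3].T
    return T[:3,3]+D*((z-T[2,3])/D[:,2])[:,None]
def rects(mask,z,K,T,amin=80):
    out=[]
    cs,_=cv2.findContours(mask.astype(np.uint8),cv2.RETR_EXTERNAL,cv2.CHAIN_APPROX_NONE)
    for c in cs:
        if cv2.contourArea(c)<amin: continue
        p=ray(c[:,0],z,K,T)[:,:2]
        (cx,cy),(w,h),a=cv2.minAreaRect((p*1000).astype(np.float32))
        if w<h: w,h,a=h,w,a+90
        out.append((c[:,0].mean(0).round().astype(int).tolist(),[round(cx/1000,4),round(cy/1000,4)],round(w),round(h),round((a+90)%180-90,1)))
    return out
E
python3 - <<'E'
from h import *
f=np.load("top0.npz");im,d,K,T=f["im"],f["d"],f["K"],f["T"]
hsv=cv2.cvtColor(im,cv2.COLOR_RGB2HSV)
P=cloud(d,K,T)
for u,v in [(163,179),(196,175),(173,227),(141,232),(358,182),(317,193),(367,235),(274,209),(276,160),(321,168),(321,166),(300,260),(274,220)]:
    print((u,v),hsv[v,u],P[v,u].round(3))
E
```

```text
(163, 179) [ 18 115 157] [0.614 0.328 0.017]
(196, 175) [ 19 110 160] [0.63  0.219 0.018]
(173, 227) [ 17 112 159] [0.455 0.284 0.026]
(141, 232) [ 16 120 159] [0.437 0.388 0.019]
(358, 182) [  9 168  53] [ 0.616 -0.32   0.024]
(317, 193) [ 10 163  58] [ 0.578 -0.185  0.016]
(367, 235) [130   5 162] [ 0.443 -0.352  0.002]
(274, 209) [135  11 140] [ 0.519 -0.041  0.032]
(276, 160) [130  27  28] [ 0.625 -0.03   0.263]
(321, 168) [ 12 164  98] [ 0.594 -0.141  0.313]
(321, 166) [ 12 167  98] [ 0.599 -0.141  0.313]
(300, 260) [ 15 118 155] [ 0.357 -0.13   0.002]
(274, 220) [90 18 98] [ 0.485 -0.043  0.01 ]
```

Run:
```python
from h import *
f=np.load("top0.npz");im,d,K,T=f["im"],f["d"],f["K"],f["T"]
hsv=cv2.cvtColor(im,cv2.COLOR_RGB2HSV).astype(int)
P=cloud(d,K,T);z=cv2.medianBlur(P[...,2].astype(np.float32),5)
H,S,V=hsv[...,0],hsv[...,1],hsv[...,2]
reg=(P[...,0]>.35)&(P[...,0]<.76)&(P[...,1]<.47)&(P[...,1]>-.5)
print("slats");[print(r) for r in rects(reg&(z>.009)&(z<.035)&(H>13)&(H<24)&(S>70),.018,K,T)]
print("dark");[print(r) for r in rects(reg&(V<85)&(S>120)&(H<14),.022,K,T,30)]
print("tray");[print(r) for r in rects(reg&(S<25)&(V>90)&(P[...,1]<-.2),.02,K,T)]
print("bed");[print(r) for r in rects(reg&(S<25)&(V>115)&(z>.02)&(z<.05)&(P[...,1]>-.2),.03,K,T)]
m=reg&(z>.2);print("high");[print(r, ) for r in rects(m&(S>100),.313,K,T,20)]
[print(r, ) for r in rects(m&(S<60),.278,K,T,20)]
print("slat z",[float(np.median(P[v-5:v+5,u-3:u+3,2]).__round__(4)) for u,v in [(163,179),(196,175),(173,227),(141,232),(358,182)]])
```

```text
slats
([141, 231], [0.4397, 0.3894], 110, 52, -4.5)
([173, 227], [0.4569, 0.2846], 150, 49, 3.2)
([163, 179], [0.6149, 0.3275], 151, 51, 7.8)
([196, 175], [0.631, 0.2182], 151, 50, 6.3)
dark
([317, 193], [0.5775, -0.183], 55, 35, 83.0)
([356, 182], [0.6152, -0.317], 82, 58, 6.4)
([319, 171], [0.6506, -0.1896], 42, 41, -37.9)
tray
([368, 230], [0.4433, -0.3489], 173, 171, -7.4)
bed
([274, 209], [0.5207, -0.0429], 148, 43, -86.3)
high
([320, 169], [0.5914, -0.1383], 44, 29, -44.2)
([294, 167], [0.6084, -0.0783], 136, 47, 74.7)
slat z [0.0189, 0.0189, 0.0187, 0.019, 0.0248]
```

Candidates (raw top pixels):
- **Short off-cut (110 mm):** (141,231).
- **Long slats (150 mm):** (173,227), (163,179) and (196,175).
- **Dark blocks:** (356,182) measures 82 mm, so it's the wanted one. (317,193) measures 55 mm, so it's the decoy.

I'll check this in one close crop, then start with the short slat.

```bash
cat >> h.py <<'E'
def plan(x,y,z,yaw):
    "shift (cm, tool axes) and twist (deg) to TCP x,y,z with closing line at yaw deg"
    st=bot.read_state();M=R.from_rotvec(st["tcp_rot"]).as_matrix()
    s=M.T@(np.array([x,y,z])-st["tool_pos"])*100
    cur=np.degrees(np.arctan2(M[1,1],M[0,1]));t=(cur-yaw+180)%360-180
    print("t",round(st["time"],2),"pos",st["tool_pos"].round(4),"yaw",round(cur,1),"q6",st["q"][5].round(2),"tilt",round(np.degrees(np.arccos(-M[2,2])),2),"-> d",s.round(2),"twist",round(t,1))
E
python3 - <<'E'
from h import *
im=np.load("top0.npz")["im"]
a=im[150:255,120:220];b=im[150:255,295:395]
save("crop",np.hstack([a,b]),3.8)
plan(.4397,.3894,.12,85.5)
E
```

```text
t 0.1 pos [0.2699 0.6179 0.2301] yaw 66.4 q6 -0.04 tilt 0.12 -> d [-24.71 -14.12  11.03] twist -19.1
```

View pics/crop.png

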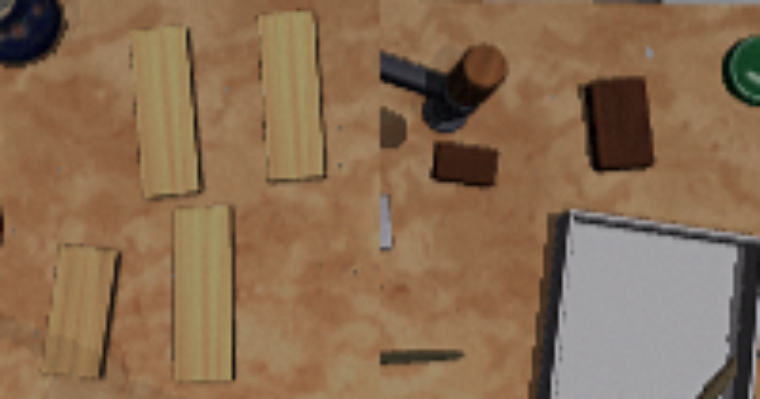

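The crop confirms it: three long slats, one short one (lower left), and the big dark block at crop (620,122) next to the small decoy at (465,163). Now to the short slat.

Call:
step_arm:
  motion:
    - [8.5,-24.7,-14.1,3,-19]
    - [8.5,-24.7,-14.1,3,-19]
    - [8.5,-24.7,-14.1,3,-19]
    - [8.5,-24.7,-14.1,3,-19]
    - [8.5,-24.7,-14.1,3,-19]
    - [8.5,-24.7,-14.1,3,-19]
    - [8.5,-24.7,-14.1,11,-19]
    - [8.5,-24.7,-14.1,11,-19]
    - [8.5,-24.7,-14.1,11,-19]
    - [8.5,-24.7,-14.1,11,-19]
    - [8.5,-24.7,-14.1,11,-19]
  force: 60

```text
time: 1.2
tool_pos: [0.4412, 0.3918, 0.1234]
tcp_rot: [0.125, 3.137, 0.003]
wrist_force: [-0.5, 0.0, 0.7]
width: 0.998
grip_force: 0.0
```

Run:
```python
from h import *
im,d,K,T=shot("wrist");save("w1",im,1.2)
P=cloud(d,K,T);z=cv2.medianBlur(P[...,2].astype(np.float32),5)
print(rects((z>.011)&(z<.03),.018,K,T,500))
plan(.4397,.3894,.001,85.5)
```

```text
[([198, 322], [0.5759, 0.3249], 82, 54, 6.8), ([400, 232], [0.4878, 0.5168], 41, 37, 6.2), ([475, 211], [0.4758, 0.5797], 25, 23, -4.6), ([140, 207], [0.4563, 0.2895], 151, 52, 3.3), ([255, 182], [0.4382, 0.3917], 109, 50, -4.7), ([420, 60], [0.3576, 0.5314], 98, 91, 74.4), ([110, 32], [0.3145, 0.2973], 50, 14, 23.6)]
t 1.25 pos [0.4414 0.392  0.1239] yaw 85.4 q6 -0.81 tilt 0.25 -> d [ 0.19 -0.31 12.29] twist -0.1
```

View pics/w1.png

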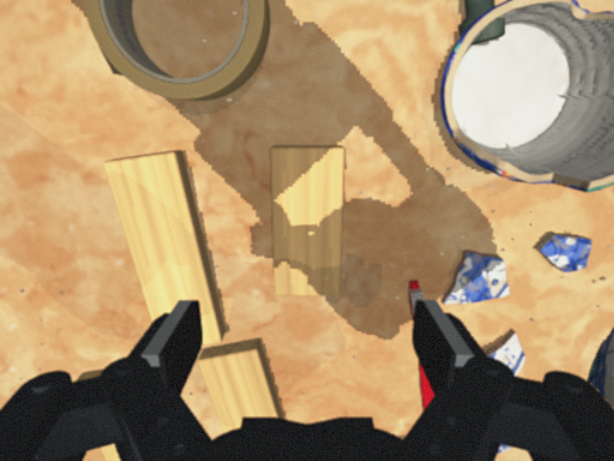

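The wrist view shows the off-cut centred at picture (308,222), clear of the red pencil at (420,330). The two views agree to about 2 mm, so I'm descending.

Call:
step_arm:
  motion:
    - [8.5,0,0,4,0]
    - [8.5,0,0,8,0]
    - [8.5,0,0,10,0]
    - [8.5,0,0,10,0]
    - [8.5,0,0,10,0]

```text
time: 1.75
tool_pos: [0.441, 0.3917, 0.0229]
tcp_rot: [0.125, 3.137, 0.002]
wrist_force: [-0.4, 0.1, 1.6]
width: 0.995
grip_force: 0.0
```

Run:
```python
from h import *
plan(.439,.391,.001,85.5)
```

```text
t 1.75 pos [0.441  0.3917 0.0229] yaw 85.4 q6 -0.81 tilt 0.13 -> d [ 0.2  -0.09  2.19] twist -0.1
```

Call:
step_arm:
  motion:
    - [8.5,0.2,0,2,0]
    - [8.5,0.2,0,2.1,0]
    - [5,0.2,0,2.1,0]
    - [3,0.2,0,2.1,0]
    - [3,0.2,0,2.1,0]
    - [3,0.2,0,2.1,0]
    - [3,0.2,0,2.1,0]
    - [3,0.2,0,2.1,0]
    - [3,0.2,0,2.1,0]
    - [3,0.2,0,0,0]
    - [3,0.2,0,-4,0]
    - [3,0.2,0,-8,0]
    - [3,0.2,0,-12,0]
    - [3,0.2,0,-14,0]
    - [3,0.2,0,-14,0]

```text
time: 3.25
tool_pos: [0.4405, 0.3926, 0.1663]
tcp_rot: [0.126, 3.132, 0.009]
wrist_force: [1.2, 0.3, -1.1]
width: 0.567
grip_force: 63.2
```

Run:
```python
from h import *
plan(.4433,-.3489,.14,-7.4)
```

```text
t 3.25 pos [0.4405 0.3926 0.1663] yaw 85.4 q6 -0.8 tilt 0.51 -> d [ -6.2  -73.91   2.22] twist 92.8
```

Call:
step_arm:
  motion:
    - [3,-1,-4,0,0]
    - [3,-2,-12,0,0]
    - [3,-3,-20,0,8]
    - [3,-4,-30,0,16]
    - [3,-5,-40,0,24]
    - [3,-6.2,-50,0,32]
    - [3,-6.2,-60,0,40]
    - [3,-6.2,-68,0,48]
    - [3,-6.2,-72,0,56]
    - [3,-6.2,-74,0,64]
    - [3,-6.2,-74,0,72]
    - [3,-6.2,-74,0,80]
    - [3,-6.2,-74,0,88]
    - [3,-6.2,-74,0,93]
    - [3,-6.2,-74,2,93]
    - [3,-6.2,-74,2,93]
    - [3,-6.2,-74,2,93]
    - [3,-6.2,-74,2,93]

```text
time: 5.05
tool_pos: [0.4399, -0.3505, 0.1399]
tcp_rot: [-2.361, -2.067, -0.0]
wrist_force: [-0.6, 0.6, -0.2]
width: 0.566
grip_force: 67.9
```

Run:
```python
from h import *
im,d,K,T=shot("wrist");save("w2",im,1)
plan(.4433,-.3489,.01,-7.4)
```

```text
t 5.1 pos [ 0.4403 -0.3503  0.1406] yaw -7.5 q6 -0.59 tilt 0.11 -> d [ 0.16  0.29 13.06] twist -0.1
```

View pics/w2.png

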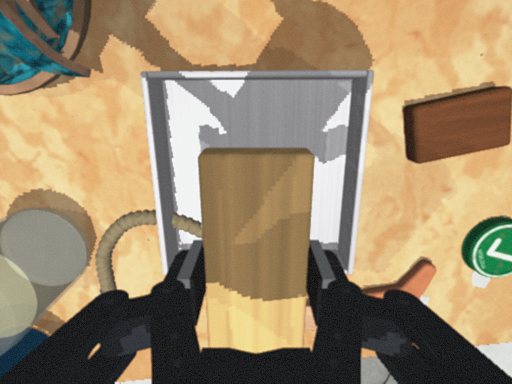

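The slat is held over the tray, and a rope lies over the tray's near-right corner. I'll lower the slat a little to the +y side.

Call:
step_arm:
  motion:
    - [3,1.2,0.3,4,0]
    - [3,1.2,0.3,8,0]
    - [3,1.2,0.3,11,0]
    - [3,1.2,0.3,12.5,0]
    - [3,1.2,0.3,13.1,0]
    - [3,1.2,0.3,13.1,0]
    - [7,1.2,0.3,13.1,0]
    - [7,1.2,0.3,13.1,0]
    - [7,1.2,0.3,13.1,0]
    - [7,1.2,0.3,11,0]
    - [7,1.2,0.3,7,0]
    - [7,1.2,0.3,2,0]
    - [7,1.2,0.3,-3,0]
    - [7,1.2,0.3,-5,0]
    - [7,1.2,0.3,-5,0]

```text
time: 6.6
tool_pos: [0.4479, -0.3429, 0.1976]
tcp_rot: [2.356, 2.062, 0.003]
wrist_force: [1.1, -0.1, -0.2]
width: 0.819
grip_force: 0.0
```

Run:
```python
from h import *
im,d,K,T=shot("top")
P=cloud(d,K,T);z=cv2.medianBlur(P[...,2].astype(np.float32),5)
hsv=cv2.cvtColor(im,cv2.COLOR_RGB2HSV).astype(int)
reg=(P[...,0]>.36)&(P[...,0]<.53)&(P[...,1]<-.26)&(P[...,1]>-.44)
print(rects(reg&(z<.04)&(hsv[...,1]>60),.023,K,T))
im,d,K,T=shot("wrist")
P=cloud(d,K,T);z=cv2.medianBlur(P[...,2].astype(np.float32),5)
hsv=cv2.cvtColor(im,cv2.COLOR_RGB2HSV).astype(int)
print(rects((hsv[...,1]>60)&(z>.012)&(z<.04),.023,K,T,500))
plan(.4569+.001,.2870,.13,93.2)
```

```text
[([365, 234], [0.4466, -0.3395], 113, 50, 82.2)]
[([267, 301], [0.4368, -0.5071], 137, 51, 81.7), ([387, 271], [0.58, -0.4833], 68, 38, 85.2), ([457, 233], [0.6628, -0.4442], 50, 50, -1.4), ([208, 221], [0.3888, -0.3922], 73, 14, -37.7), ([134, 230], [0.3023, -0.393], 104, 36, 45.5), ([254, 166], [0.4463, -0.3393], 109, 49, 82.3), ([417, 128], [0.614, -0.3196], 82, 51, 5.0), ([50, 85], [0.2639, -0.2348], 32, 25, -32.3), ([373, 8], [0.5727, -0.2064], 33, 13, -7.5), ([88, 32], [0.312, -0.1934], 59, 29, 75.8)]
t 6.7 pos [ 0.4453 -0.3406  0.192 ] yaw -7.6 q6 -0.56 tilt 0.1 -> d [62.39 -7.07  6.14] twist -100.8
```

Short slat is in the tray (0.446,-0.339). Next, long slat 1.

Call:
step_arm:
  motion:
    - [8.5,4,-2,0,0]
    - [8.5,12,-5,0,-8]
    - [8.5,22,-7,0,-16]
    - [8.5,32,-7.1,0,-24]
    - [8.5,42,-7.1,0,-32]
    - [8.5,52,-7.1,0,-40]
    - [8.5,58,-7.1,0,-48]
    - [8.5,61,-7.1,0,-56]
    - [8.5,62.4,-7.1,2,-64]
    - [8.5,62.4,-7.1,4,-72]
    - [8.5,62.4,-7.1,6,-80]
    - [8.5,62.4,-7.1,6,-88]
    - [8.5,62.4,-7.1,6,-96]
    - [8.5,62.4,-7.1,6,-101]
    - [8.5,62.4,-7.1,6,-101]
    - [8.5,62.4,-7.1,6,-101]
    - [8.5,62.4,-7.1,6,-101]

```text
time: 8.4
tool_pos: [0.4569, 0.2864, 0.1307]
tcp_rot: [0.089, -3.139, 0.001]
wrist_force: [-0.2, 0.6, 0.7]
width: 0.996
grip_force: 0.0
```

```bash
cat >> h.py <<'E'
def slats(zlo,zhi,zp,name="wrist",amin=500):
    im,d,K,T=shot(name)
    P=cloud(d,K,T);z=cv2.medianBlur(P[...,2].astype(np.float32),5)
    for r in rects((z>zlo)&(z<zhi),zp,K,T,amin):
        if r[3]>35 and r[2]>70: print(r)
    return im,d,K,T
E
python3 - <<'E'
from h import *
slats(.011,.03,.018)
plan(.4565,.2885,.001,93.2)
E
```

```text
([183, 319], [0.604, 0.2169], 106, 53, 6.9)
([288, 312], [0.5891, 0.3256], 106, 51, 7.7)
([258, 178], [0.4556, 0.2876], 148, 50, 3.4)
t 8.45 pos [0.4572 0.2864 0.1312] yaw 93.3 q6 -1.11 tilt 0.02 -> d [ 0.06  0.21 13.02] twist 0.1
```

Call:
step_arm:
  motion:
    - [8.5,0.1,0.1,4,0]
    - [8.5,0.1,0.1,8,0]
    - [8.5,0.1,0.1,11.5,0]
    - [8.5,0.1,0.1,13,0]
    - [5,0.1,0.1,13,0]
    - [3,0.1,0.1,13,0]
    - [3,0.1,0.1,13,0]
    - [3,0.1,0.1,13,0]
    - [3,0.1,0.1,13,0]
    - [3,0.1,0.1,13,0]
    - [3,0.1,0.1,11,0]
    - [3,0.1,0.1,7,0]
    - [3,0.1,0.1,2,0]
    - [3,0.1,0.1,-2,0]
    - [3,0.1,0.1,-2,0]
    - [3,0.1,0.1,-2,0]

```text
time: 10.05
tool_pos: [0.4571, 0.289, 0.1533]
tcp_rot: [-0.093, 3.137, 0.003]
wrist_force: [-0.6, -0.8, -0.7]
width: 0.567
grip_force: 63.5
```

Run:
```python
from h import *
print(bot.read_state()["width"])
plan(.5207,-.0429,.15,3.7)
```

```text
0.5669570586950251
t 10.05 pos [0.4571 0.289  0.1533] yaw 93.4 q6 -1.11 tilt 0.23 -> d [ -4.37 -33.51   0.28] twist 89.7
```

Call:
step_arm:
  motion:
    - [3,0,-3,0,8]
    - [3,-1,-6,0,16]
    - [3,-2,-9,0,24]
    - [3,-3,-12,0,32]
    - [3,-4.4,-15,0,40]
    - [3,-4.4,-18,0,48]
    - [3,-4.4,-21,0,56]
    - [3,-4.4,-24,0,64]
    - [3,-4.4,-27,0,72]
    - [3,-4.4,-29,0,80]
    - [3,-4.4,-31,0,88]
    - [3,-4.4,-32.5,0,90]
    - [3,-4.4,-33.5,0,90]
    - [3,-4.4,-33.5,0,90]
    - [3,-4.4,-33.5,0,90]
    - [3,-4.4,-33.5,0,90]

```text
time: 11.65
tool_pos: [0.5199, -0.0427, 0.1511]
tcp_rot: [-2.152, -2.288, -0.0]
wrist_force: [0.1, 0.5, 0.0]
width: 0.564
grip_force: 63.5
```

Run:
```python
from h import *
im,d,K,T=shot("wrist");save("w3",im,1)
plan(.5207,-.0429,.034,3.7)
```

```text
t 11.7 pos [ 0.52   -0.0426  0.1513] yaw 3.5 q6 -0.19 tilt 0.02 -> d [-0.03  0.07 11.73] twist -0.2
```

View pics/w3.png

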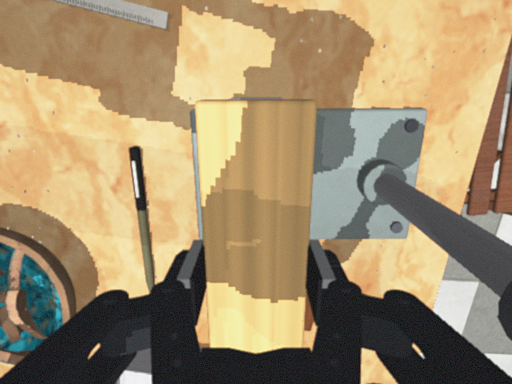

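The slat is held square over the clamp. The foot plate's corners are visible at (425,110), (410,238) and (192,110), with the pillar base at (378,180). I'll use the corners to check the bed's position.

Run:
```python
from h import *
K,T=pose("wrist",bot.read_state())
p=ray([(426,109),(411,239),(191,110),(378,190)],.010,K,T)[:,:2];print(p.round(4))
a,b,c=p[:3]
ex=(a-c);print("yaw",np.degrees(np.arctan2(ex[1],ex[0])),np.linalg.norm(ex),np.linalg.norm(a-b))
ex/=np.linalg.norm(ex);ey=np.array([-ex[1],ex[0]])
print("bed",c+60*ex/1e3-65*ey/1e3, a-155*ex/1e3-65*ey/1e3, b-155*ex/1e3+65*ey/1e3)
```

```text
[[ 0.6683  0.0319]
 [ 0.6828 -0.0958]
 [ 0.4587  0.0183]
 [ 0.6394 -0.0458]]
yaw 3.735528594472293 0.21005024317320897 0.12858922359411287
bed [ 0.52277999 -0.0426889 ] [ 0.51784075 -0.04301138] [ 0.52388008 -0.04105564]
```

Bed confirmed at (0.521,-0.042), yaw 3.7°.

Call:
step_arm:
  motion:
    - [3,0,0.1,4,0]
    - [3,0,0.1,8,0]
    - [3,0,0.1,10.5,0]
    - [3,0,0.1,11.5,0]
    - [3,0,0.1,11.8,0]
    - [3,0,0.1,11.8,0]
    - [3,0,0.1,11.8,0]
    - [7,0,0.1,11.8,0]
    - [7,0,0.1,11.8,0]
    - [7,0,0.1,11.8,0]
    - [7,0,0.1,9,0]
    - [7,0,0.1,5,0]
    - [7,0,0.1,0,0]
    - [7,0,0.1,-2,0]
    - [7,0,0.1,-2,0]

```text
time: 13.2
tool_pos: [0.5245, -0.0438, 0.1763]
tcp_rot: [2.149, 2.281, 0.009]
wrist_force: [1.1, -0.0, 0.7]
width: 0.819
grip_force: 0.0
```

Run:
```python
from h import *
slats(.040,.06,.048)
plan(.614,.329,.13,97.8)
```

```text
([26, 284], [0.2927, -0.1632], 91, 41, -84.1)
([252, 172], [0.5222, -0.041], 149, 50, -86.5)
t 13.25 pos [ 0.5226 -0.0436  0.1736] yaw 3.4 q6 -0.19 tilt 0.28 -> d [36.65 11.31  4.38] twist -94.4
```

Call:
step_arm:
  motion:
    - [8.5,3,0,0,0]
    - [8.5,8,0,0,-8]
    - [8.5,13,2,0,-16]
    - [8.5,18,4,0,-24]
    - [8.5,23,6,0,-32]
    - [8.5,28,8,0,-40]
    - [8.5,32,10,0,-48]
    - [8.5,35,11.3,0,-56]
    - [8.5,36.6,11.3,2,-64]
    - [8.5,36.6,11.3,4.4,-72]
    - [8.5,36.6,11.3,4.4,-80]
    - [8.5,36.6,11.3,4.4,-88]
    - [8.5,36.6,11.3,4.4,-94]
    - [8.5,36.6,11.3,4.4,-94]
    - [8.5,36.6,11.3,4.4,-94]
    - [8.5,36.6,11.3,4.4,-94]

```text
time: 14.85
tool_pos: [0.6115, 0.3284, 0.1262]
tcp_rot: [0.2, -3.134, 0.001]
wrist_force: [-0.4, -0.2, -0.2]
width: 0.992
grip_force: 0.0
```

Run:
```python
from h import *
slats(.011,.03,.018)
plan(.614,.329,.001,97.8)
```

```text
([127, 182], [0.6318, 0.2211], 151, 51, 6.3)
([256, 185], [0.6145, 0.329], 149, 50, 7.8)
t 14.9 pos [0.6117 0.3285 0.1266] yaw 97.3 q6 -1.24 tilt 0.06 -> d [-0.24  0.02 12.56] twist -0.5
```

Call:
step_arm:
  motion:
    - [8.5,-0.2,0,4,-0.5]
    - [8.5,-0.2,0,8,-0.5]
    - [8.5,-0.2,0,11.5,-0.5]
    - [8.5,-0.2,0,12.5,-0.5]
    - [5,-0.2,0,12.5,-0.5]
    - [3,-0.2,0,12.5,-0.5]
    - [3,-0.2,0,12.5,-0.5]
    - [3,-0.2,0,12.5,-0.5]
    - [3,-0.2,0,12.5,-0.5]
    - [3,-0.2,0,12.5,-0.5]
    - [3,-0.2,0,10.5,-0.5]
    - [3,-0.2,0,6,-0.5]
    - [3,-0.2,0,2,-0.5]
    - [3,-0.2,0,-2,-0.5]
    - [3,-0.2,0,-3,-0.5]
    - [3,-0.2,0,-3,-0.5]

```text
time: 16.5
tool_pos: [0.6158, 0.3298, 0.1609]
tcp_rot: [-0.216, 3.128, 0.004]
wrist_force: [0.0, 0.0, -1.3]
width: 0.567
grip_force: 63.2
```

Run:
```python
from h import *
plan(.5215,-.042,.15,3.6)
```

```text
t 16.5 pos [0.6158 0.3298 0.1609] yaw 97.9 q6 -1.25 tilt 0.35 -> d [ 14.46 -35.53   0.93] twist 94.3
```

Call:
step_arm:
  motion:
    - [3,3,-2,0,8]
    - [3,6,-5,0,16]
    - [3,9,-8,0,24]
    - [3,12,-12,0,32]
    - [3,14.4,-16,0,40]
    - [3,14.4,-19,0,48]
    - [3,14.4,-22,0,56]
    - [3,14.4,-25,0,64]
    - [3,14.4,-28,0,72]
    - [3,14.4,-30,0,80]
    - [3,14.4,-32,0,88]
    - [3,14.4,-34,0,94]
    - [3,14.4,-35.5,0,94]
    - [3,14.4,-35.5,0,94]
    - [3,14.4,-35.5,0,94]
    - [3,14.4,-35.5,0,94]
    - [3,14.4,-35.5,0,94]

```text
time: 18.2
tool_pos: [0.5201, -0.0417, 0.1571]
tcp_rot: [-2.142, -2.297, 0.0]
wrist_force: [-0.2, 0.6, -0.4]
width: 0.564
grip_force: 63.2
```

Run:
```python
from h import *
plan(.5215,-.042,.0505,3.6)
```

```text
t 18.2 pos [ 0.5201 -0.0417  0.1571] yaw 4.0 q6 -0.2 tilt 0.02 -> d [-0.05  0.14 10.66] twist 0.4
```

Call:
step_arm:
  motion:
    - [3,0,0.1,4,0.4]
    - [3,0,0.1,7,0.4]
    - [3,0,0.1,9.5,0.4]
    - [3,0,0.1,10.4,0.4]
    - [3,0,0.1,10.7,0.4]
    - [3,0,0.1,10.7,0.4]
    - [3,0,0.1,10.7,0.4]
    - [7,0,0.1,10.7,0.4]
    - [7,0,0.1,10.7,0.4]
    - [7,0,0.1,10.7,0.4]
    - [7,0,0.1,8,0.4]
    - [7,0,0.1,4,0.4]
    - [7,0,0.1,0,0.4]
    - [7,0,0.1,-3,0.4]
    - [7,0,0.1,-3,0.4]

```text
time: 19.7
tool_pos: [0.5252, -0.0428, 0.1931]
tcp_rot: [2.146, 2.282, 0.01]
wrist_force: [1.3, -0.8, 1.0]
width: 0.82
grip_force: 0.0
```

Run:
```python
from h import *
slats(.058,.08,.066)
plan(.6312,.220,.13,96.3)
```

```text
([20, 293], [0.2932, -0.1748], 96, 41, 79.1)
([250, 172], [0.5217, -0.0403], 149, 50, -86.5)
t 19.75 pos [ 0.5235 -0.0426  0.1903] yaw 3.5 q6 -0.19 tilt 0.35 -> d [25.55 12.33  6.07] twist -92.8
```

Second slat sits within 2 mm. On to the third.

Call:
step_arm:
  motion:
    - [8.5,3,0,0,0]
    - [8.5,8,0,0,-8]
    - [8.5,13,1,0,-16]
    - [8.5,17,3,0,-24]
    - [8.5,20,6,0,-32]
    - [8.5,23,9,0,-40]
    - [8.5,25.5,11,0,-48]
    - [8.5,25.5,12.3,0,-56]
    - [8.5,25.5,12.3,2,-64]
    - [8.5,25.5,12.3,4,-72]
    - [8.5,25.5,12.3,6,-80]
    - [8.5,25.5,12.3,6,-88]
    - [8.5,25.5,12.3,6,-93]
    - [8.5,25.5,12.3,6,-93]
    - [8.5,25.5,12.3,6,-93]
    - [8.5,25.5,12.3,6,-93]

```text
time: 21.35
tool_pos: [0.6281, 0.2196, 0.1266]
tcp_rot: [0.176, -3.136, 0.0]
wrist_force: [0.4, -0.3, 0.4]
width: 0.992
grip_force: 0.0
```

Run:
```python
from h import *
slats(.011,.03,.018)
plan(.6312,.220,.001,96.3)
```

```text
([255, 184], [0.6307, 0.2192], 148, 50, 6.2)
t 21.4 pos [0.6283 0.2196 0.1269] yaw 96.4 q6 -1.38 tilt 0.03 -> d [-3.000e-01  1.000e-02  1.259e+01] twist 0.1
```

Call:
step_arm:
  motion:
    - [8.5,-0.3,0,4,0]
    - [8.5,-0.3,0,8,0]
    - [8.5,-0.3,0,11.5,0]
    - [8.5,-0.3,0,12.5,0]
    - [5,-0.3,0,12.5,0]
    - [3,-0.3,0,12.5,0]
    - [3,-0.3,0,12.5,0]
    - [3,-0.3,0,12.5,0]
    - [3,-0.3,0,12.5,0]
    - [3,-0.3,0,12.5,0]
    - [3,-0.3,0,10.5,0]
    - [3,-0.3,0,6,0]
    - [3,-0.3,0,2,0]
    - [3,-0.3,0,-2,0]
    - [3,-0.3,0,-3,0]
    - [3,-0.3,0,-3,0]

```text
time: 23.0
tool_pos: [0.6333, 0.2206, 0.1608]
tcp_rot: [-0.178, 3.131, 0.002]
wrist_force: [0.4, 0.3, -0.8]
width: 0.562
grip_force: 63.4
```

Run:
```python
from h import *
plan(.5215,-.0415,.15,3.6)
```

```text
t 23.0 pos [0.6333 0.2206 0.1608] yaw 96.5 q6 -1.39 tilt 0.35 -> d [ 14.08 -24.78   0.96] twist 92.9
```

Call:
step_arm:
  motion:
    - [3,4,0,0,8]
    - [3,8,-1,0,16]
    - [3,12,-2,0,24]
    - [3,14,-4,0,32]
    - [3,14.1,-6,0,40]
    - [3,14.1,-8,0,48]
    - [3,14.1,-10,0,56]
    - [3,14.1,-13,0,64]
    - [3,14.1,-16,0,72]
    - [3,14.1,-19,0,80]
    - [3,14.1,-22,0,88]
    - [3,14.1,-24,0,93]
    - [3,14.1,-24.8,0,93]
    - [3,14.1,-24.8,0,93]
    - [3,14.1,-24.8,0,93]
    - [3,14.1,-24.8,0,93]

```text
time: 24.6
tool_pos: [0.519, -0.0413, 0.1567]
tcp_rot: [-2.15, -2.29, 0.001]
wrist_force: [0.2, -0.0, -1.4]
width: 0.562
grip_force: 63.3
```

Run:
```python
from h import *
plan(.5215,-.0415,.0685,3.6)
```

```text
t 24.6 pos [ 0.519  -0.0413  0.1567] yaw 3.6 q6 -0.19 tilt 0.07 -> d [-0.04  0.26  8.82] twist 0.0
```

Call:
step_arm:
  motion:
    - [3,0,0.2,3,0]
    - [3,0,0.2,6,0]
    - [3,0,0.2,8,0]
    - [3,0,0.2,8.6,0]
    - [3,0,0.2,8.9,0]
    - [3,0,0.2,8.9,0]
    - [3,0,0.2,8.9,0]
    - [7,0,0.2,8.9,0]
    - [7,0,0.2,8.9,0]
    - [7,0,0.2,8.9,0]
    - [7,0,0.2,6,0]
    - [7,0,0.2,2,0]
    - [7,0,0.2,-2,0]
    - [7,0,0.2,-5,0]
    - [7,0,0.2,-5,0]

```text
time: 26.1
tool_pos: [0.5252, -0.0426, 0.2131]
tcp_rot: [2.146, 2.283, 0.01]
wrist_force: [-0.4, 1.1, 1.0]
width: 0.821
grip_force: 0.0
```

Run:
```python
from h import *
slats(.076,.098,.084)
plan(.614,-.319,.13,5)
plan(.614,-.319,.13,95)
```

```text
([250, 170], [0.5216, -0.0382], 148, 50, -86.6)
t 26.15 pos [ 0.5235 -0.0424  0.2102] yaw 3.5 q6 -0.19 tilt 0.34 -> d [-28.16   7.29   8.1 ] twist -1.5
t 26.15 pos [ 0.5235 -0.0424  0.2102] yaw 3.5 q6 -0.19 tilt 0.34 -> d [-28.16   7.29   8.1 ] twist -91.5
```

Third slat within 4 mm. Now the pressure block, going round behind the clamp handle.

Call:
step_arm:
  motion:
    - [8.5,0,-4,0,0]
    - [8.5,-1,-8,0,0]
    - [8.5,-5,-10,0,8]
    - [8.5,-10,-10,0,16]
    - [8.5,-15,-10,0,24]
    - [8.5,-20,-9,0,32]
    - [8.5,-24,-6,0,40]
    - [8.5,-27,-2,0,48]
    - [8.5,-28.2,2,0,56]
    - [8.5,-28.2,5,0,64]
    - [8.5,-28.2,7.3,2,72]
    - [8.5,-28.2,7.3,5,80]
    - [8.5,-28.2,7.3,8,88]
    - [8.5,-28.2,7.3,8,88]
    - [8.5,-28.2,7.3,8,88]
    - [8.5,-28.2,7.3,8,88]

```text
time: 27.75
tool_pos: [0.6122, -0.3197, 0.1286]
tcp_rot: [3.137, 0.154, 0.002]
wrist_force: [0.1, -0.3, 0.3]
width: 0.993
grip_force: 0.0
```

Run:
```python
from h import *
slats(.013,.035,.024)
plan(.614,-.319,.005,-85)
```

```text
([260, 335], [0.462, -0.3412], 111, 43, 85.8)
([257, 182], [0.6192, -0.3206], 80, 49, 4.2)
t 27.8 pos [ 0.6126 -0.32    0.1294] yaw -84.4 q6 0.96 tilt 0.18 -> d [ 0.12 -0.11 12.44] twist 0.6
```

Call:
step_arm:
  motion:
    - [8.5,0.5,0,4,0.5]
    - [8.5,0.5,0,8,0.5]
    - [8.5,0.5,0,11.5,0.5]
    - [8.5,0.5,0,12.4,0.5]
    - [5,0.5,0,12.4,0.5]
    - [3,0.5,0,12.4,0.5]
    - [3,0.5,0,12.4,0.5]
    - [3,0.5,0,12.4,0.5]
    - [3,0.5,0,12.4,0.5]
    - [3,0.5,0,12.4,0.5]
    - [3,0.5,0,10.5,0.5]
    - [3,0.5,0,6,0.5]
    - [3,0.5,0,2,0.5]
    - [3,0.5,0,-3,0.5]
    - [3,0.5,0,-7,0.5]
    - [3,0.5,0,-8,0.5]
    - [3,0.5,0,-8,0.5]

```text
time: 29.5
tool_pos: [0.6179, -0.3195, 0.2116]
tcp_rot: [3.135, 0.137, 0.009]
wrist_force: [-0.5, -0.7, -1.3]
width: 0.57
grip_force: 64.6
```

Run:
```python
from h import *
plan(.5215,-.0405,.19,3.6)
```

```text
t 29.5 pos [ 0.6179 -0.3195  0.2116] yaw -85.0 q6 0.97 tilt 0.37 -> d [ -7.18 -28.64   2.02] twist -88.6
```

Call:
step_arm:
  motion:
    - [3,-3,0,0,0]
    - [3,-7,-1,0,-8]
    - [3,-11,-2,0,-16]
    - [3,-15,-4,0,-24]
    - [3,-18,-7,0,-32]
    - [3,-19,-11,0,-40]
    - [3,-19,-15,0,-48]
    - [3,-18,-19,0,-56]
    - [3,-17,-23,0,-64]
    - [3,-15,-26,0,-72]
    - [3,-12,-28,0,-80]
    - [3,-9,-28.6,1,-88]
    - [3,-7.2,-28.6,2,-88.6]
    - [3,-7.2,-28.6,2,-88.6]
    - [3,-7.2,-28.6,2,-88.6]
    - [3,-7.2,-28.6,2,-88.6]

```text
time: 31.1
tool_pos: [0.5182, -0.0403, 0.1862]
tcp_rot: [-2.15, -2.288, 0.003]
wrist_force: [0.3, 0.8, -1.2]
width: 0.569
grip_force: 64.5
```

Run:
```python
from h import *
plan(.5215,-.0405,.091,3.6)
```

```text
t 31.1 pos [ 0.5182 -0.0403  0.1862] yaw 3.6 q6 -0.19 tilt 0.16 -> d [-0.05  0.35  9.52] twist -0.0
```

Call:
step_arm:
  motion:
    - [3,0,0.3,3,0]
    - [3,0,0.3,6,0]
    - [3,0,0.3,8.5,0]
    - [3,0,0.3,9.3,0]
    - [3,0,0.3,9.6,0]
    - [3,0,0.3,9.6,0]
    - [3,0,0.3,9.6,0]
    - [7,0,0.3,9.6,0]
    - [7,0,0.3,9.6,0]
    - [7,0,0.3,9.6,0]
    - [7,0,0.3,7,0]
    - [7,0,0.3,3,0]
    - [7,0,0.3,-1,0]
    - [7,0,0.3,-5,0]
    - [7,0,0.3,-5,0]
    - [7,0,0.3,-5,0]

```text
time: 32.7
tool_pos: [0.5239, -0.04, 0.2391]
tcp_rot: [2.148, 2.288, 0.003]
wrist_force: [-0.4, -0.3, -0.6]
width: 0.813
grip_force: 0.0
```

Run:
```python
from h import *
im,d,K,T=slats(.098,.125,.108)
P=cloud(d,K,T);z=cv2.medianBlur(P[...,2].astype(np.float32),5)
print(rects((z>.076)&(z<.094),.084,K,T,500))
im,d,K,T=shot("scene");save("s2",im,1.5)
im,d,K,T=shot("top");np.savez("top1.npz",im=im,d=d,K=K,T=T)
P=cloud(d,K,T);hsv=cv2.cvtColor(im,cv2.COLOR_RGB2HSV).astype(int);z=cv2.medianBlur(P[...,2].astype(np.float32),3)
reg=(P[...,0]>.53)&(P[...,0]<.68)&(P[...,1]<-.08)&(P[...,1]>-.2)&(hsv[...,1]>100)
m=reg&(z>.29);print("handle",m.sum(),rects(m,.313,K,T,5), P[m].mean(0), np.percentile(P[m][:,2],[10,50,90]))
plan(.5,0,.2,0)
```

```text
([255, 181], [0.5242, -0.0404], 79, 49, -86.5)
[([248, 227], [0.5257, -0.0915], 52, 43, 2.1), ([252, 120], [0.5185, 0.0145], 52, 45, 6.8)]
handle 122 [([325, 158], [0.6226, -0.1531], 34, 29, 7.7)] [ 0.54181388 -0.09052277  0.61275171] [0.6083389  0.61965168 0.62511413]
t 32.85 pos [ 0.5217 -0.0398  0.2355] yaw 3.6 q6 -0.19 tilt 0.18 -> d [ 4.11 -1.9   3.56] twist 3.6
```

View pics/s2.png

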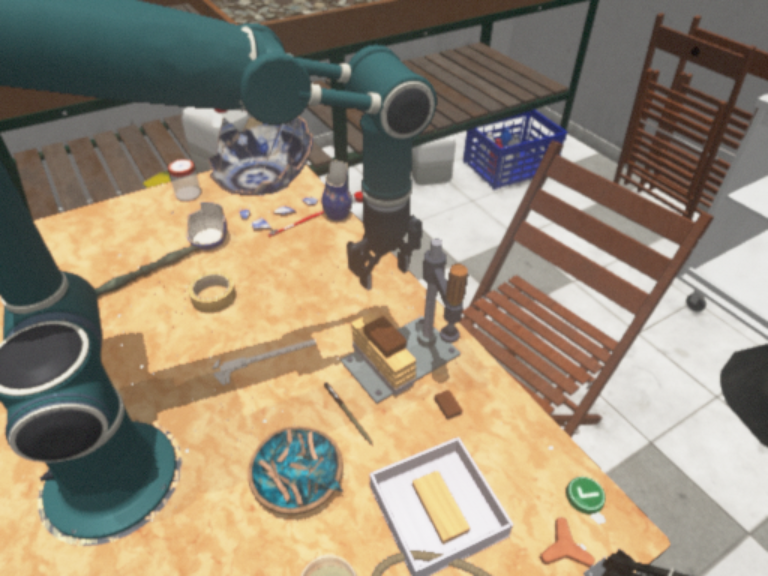

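The scene picture shows the three slats and the block squarely on the bed, and the off-cut in the tray at (440,505). Block is at (0.524,-0.040), within 4 mm. Next I locate the handle.

Run:
```python
from h import *
f=np.load("top0.npz");d,K,T=f["d"],f["K"],f["T"];P=cloud(d,K,T)
print("z",np.median(P[164:169,320:325,2]))
h=ray([(322.3,166.3)],.313,K,T)[0,:2]
c,s=np.cos(np.radians(3.65)),np.sin(np.radians(3.65));pil=np.array([.5215+.115*c,-.042+.115*s])
v=h-pil;print(h,pil,np.linalg.norm(v),np.degrees(np.arctan2(v[1],v[0])))
plan(h[0],h[1],.375,-23)
```

```text
z 0.31327576273024815
[ 0.5984585  -0.14422449] [ 0.63626673 -0.03467893] 0.1158865410637876 -109.04145182561682
t 32.85 pos [ 0.5217 -0.0398  0.2355] yaw 3.6 q6 -0.19 tilt 0.18 -> d [-10.9    6.96 -13.98] twist 26.6
```

Call:
step_arm:
  motion:
    - [7,0,0,-4,0]
    - [7,0,0,-9,0]
    - [7,0,0,-14,0]
    - [7,0,0,-14,0]
    - [7,-3,2,-14,8]
    - [7,-7,4,-14,16]
    - [7,-10.9,7,-14,22.6]
    - [7,-10.9,7,-14,22.6]
    - [7,-10.9,7,-14,22.6]
    - [7,-10.9,7,-14,22.6]

```text
time: 33.85
tool_pos: [0.5988, -0.1437, 0.3757]
tcp_rot: [-2.555, -1.824, 0.002]
wrist_force: [-0.3, 0.4, 0.8]
width: 0.822
grip_force: 0.0
```

Run:
```python
from h import *
im,d,K,T=shot("wrist");save("w4",im,1)
P=cloud(d,K,T);z=cv2.medianBlur(P[...,2].astype(np.float32),5)
m=(z>.303)&(z<.323)
print(rects(m,.313,K,T,100)); print("z",np.median(P[m][:,2]))
m=(z>.27)&(z<.286);print("pillar",rects(m,.278,K,T,60))
plan(.5985,-.144,.278,-19)
```

```text
[([253, 205], [0.5986, -0.1406], 32, 29, 71.1)]
z 0.3129245226663379
pillar [([255, 181], [0.6017, -0.1337], 31, 15, -23.6), ([254, 40], [0.635, -0.0345], 21, 21, 71.0)]
t 33.9 pos [ 0.5988 -0.1435  0.3765] yaw -18.9 q6 0.05 tilt 0.09 -> d [-0.07  0.    9.85] twist 0.1
```

View pics/w4.png

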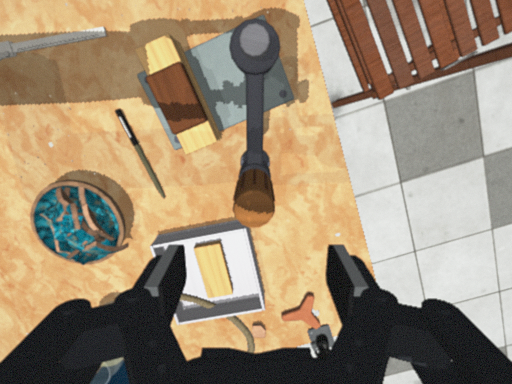

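Wrist view: handle top at (255,207), pillar top at (254,45), radius 115 mm as given. I'll descend round the handle, cage it loosely and swing along the arc.

Call:
step_arm:
  motion:
    - [7,0,0,4,0]
    - [7,0,0,8,0]
    - [7,0,0,9.7,0]
    - [5,0,0,9.7,0]
    - [4.2,0,0,9.7,0]
    - [4.2,0,0,9.7,0]
    - [4.2,0,0,9.7,0]
    - [4.2,0,0,9.7,0]
  force: 40

```text
time: 34.7
tool_pos: [0.6004, -0.1446, 0.2821]
tcp_rot: [2.556, 1.823, 0.003]
wrist_force: [0.4, -0.1, -0.4]
width: 0.492
grip_force: 0.0
```

Call:
step_arm:
  motion:
    - [4.2,0.1,-1.2,0,6]
    - [4.2,0.2,-2.0,0,10]
    - [4.2,0.4,-3.0,0,15]
    - [4.2,0.7,-3.9,0,20]
    - [4.2,1.1,-4.9,0,25]
    - [4.2,1.5,-5.8,0,30]
    - [4.2,2.1,-6.6,0,35]
    - [4.2,2.7,-7.4,0,40]
    - [4.2,3.4,-8.1,0,45]
    - [4.2,4.1,-8.8,0,50]
    - [4.2,4.9,-9.4,0,55]
    - [4.2,5.7,-10,0,60]
    - [4.2,6.3,-10.3,0,63]
    - [4.2,6.8,-10.5,0,66]
    - [4.2,7.2,-10.7,0,68]
    - [4.2,7.2,-10.7,0,68]
    - [4.2,7.2,-10.7,0,68]

```text
time: 36.4
tool_pos: [0.5221, -0.0415, 0.2808]
tcp_rot: [3.14, 0.084, 0.001]
wrist_force: [-0.3, -0.3, 0.4]
width: 0.492
grip_force: 0.0
```

Run:
```python
from h import *
im,d,K,T=shot("wrist");save("w5",im,1)
print(bot.read_state()["wrist_force"])
plan(.5205,-.042,.28,-86.3)
```

```text
[-0.53435638 -0.16855125  0.01692302]
t 36.45 pos [ 0.5221 -0.0416  0.2807] yaw -87.0 q6 1.39 tilt 0.05 -> d [-0.16  0.03  0.07] twist -0.7
```

View pics/w5.png

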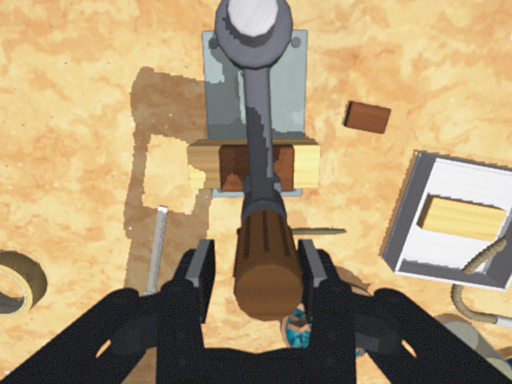

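The arm hangs over the block, with the handle between the pads at (268,275). Next: grip, slide down 44 mm and press lightly.

Call:
step_arm:
  motion:
    - [2,0,0,0,0]
    - [2,0,0,0,0]
    - [2,0,0,0,0]
    - [2,0,0,0,0]
    - [2,0,0,0,0]
    - [2,0,0,0.5,0]
    - [2,0,0,1,0]
    - [2,0,0,1.6,0]
    - [2,0,0,2.2,0]
    - [2,0,0,2.8,0]
    - [2,0,0,3.4,0]
    - [2,0,0,3.8,0]
    - [2,0,0,4.0,0]
    - [2,0,0,4.2,0]
    - [2,0,0,4.2,0]
    - [2,0,0,4.2,0]

```text
time: 38.05
tool_pos: [0.522, -0.0414, 0.2383]
tcp_rot: [-3.14, -0.082, -0.001]
wrist_force: [-0.9, -0.5, 3.5]
width: 0.351
grip_force: 39.7
```

Call:
step_arm:
  motion:
    - [2,0,0,0.1,0]
    - [2,0,0,0.2,0]
    - [2,0,0,0.2,0]

```text
time: 38.35
tool_pos: [0.5221, -0.0414, 0.2372]
tcp_rot: [3.14, 0.082, 0.002]
wrist_force: [-2.6, -0.7, 7.0]
width: 0.354
grip_force: 39.8
```

Call:
step_arm:
  motion:
    - [2,0,0,0.1,0]
    - [2,0,0,0.2,0]
    - [2,0,0,0.2,0]

```text
time: 38.65
tool_pos: [0.5224, -0.0414, 0.236]
tcp_rot: [3.14, 0.082, 0.003]
wrist_force: [-2.4, -0.6, 9.7]
width: 0.35
grip_force: 40.2
```

The foot bears on the block (9.7 N in total). First short turn with the wrist range left, then regrip for the long stroke.

Call:
step_arm:
  motion:
    - [2,0,0,0,7]
    - [2,0,0,0,14]
    - [2,0,0,0,21]
    - [2,0,0,0.1,28]
    - [2,0,0,0.1,35]
    - [2,0,0,0.1,42]
    - [2,0,0,0.1,49]
    - [2,0,0,0.1,56]
    - [2,0,0,0.1,56]
    - [2,0,0,0.1,56]
  force: 60

```text
time: 39.65
tool_pos: [0.5219, -0.0421, 0.2353]
tcp_rot: [2.811, -1.401, 0.002]
wrist_force: [-5.5, -2.1, 12.0]
width: 0.344
grip_force: 59.4
```

Call:
step_arm:
  motion:
    - [7,0,0,0,0]
    - [7,0,0,0,0]
    - [7,0,0,0,0]
    - [7,0,0,0,0]

```text
time: 40.05
tool_pos: [0.5214, -0.0412, 0.2325]
tcp_rot: [2.811, -1.401, -0.002]
wrist_force: [0.2, 0.8, -0.1]
width: 0.819
grip_force: 0.0
```

```bash
cat >> h.py <<'E'
def top(lo=.25,hi=.29):
    st=bot.read_state();im,d,K,T=shot("wrist");P=cloud(d,K,T);z=cv2.medianBlur(P[...,2].astype(np.float32),5)
    near=np.hypot(P[...,0]-st["tool_pos"][0],P[...,1]-st["tool_pos"][1])<.03
    hsv=cv2.cvtColor(im,cv2.COLOR_RGB2HSV)
    m=near&(z>lo)&(z<hi)&(hsv[...,1]>90);print("handle top",m.sum(),P[m].mean(0).round(4),np.percentile(P[m][:,2],[50,90,97]).round(4),"wf",st["wrist_force"].round(1),"tq",st["torque"].round(2),"q6",st["q"][5].round(2))
E
python3 - <<'E'
from h import *
top();plan(.522,-.0414,.235,140-4.5)
E
```

```text
handle top 4777 [ 0.5237 -0.0458  0.2656] [0.268  0.269  0.2694] wf [ 0.2  0.8 -0.1] tq [ 0.   -0.02 -0.03] q6 2.37
t 40.1 pos [ 0.5215 -0.0412  0.2326] yaw -143.0 q6 2.37 tilt 0.07 -> d [ 0.04 -0.03 -0.24] twist 81.5
```

Call:
step_arm:
  motion:
    - [7,0,0,0,-8]
    - [7,0,0,0,-16]
    - [7,0,0,0,-24]
    - [7,0,0,0,-32]
    - [7,0,0,0,-40]
    - [7,0,0,0,-48]
    - [7,0,0,0,-56]
    - [7,0,0,0,-64]
    - [7,0,0,0,-72]
    - [7,0,0,0,-80]
    - [7,0,0,0,-88]
    - [7,0,0,0,-96]
    - [7,0,0,0,-104]
    - [7,0,0,0,-112]
    - [7,0,0,0,-120]
    - [7,0,0,0,-128]
    - [7,0,0,0,-136]
    - [7,0,0,0,-136]

```text
time: 41.9
tool_pos: [0.5217, -0.0413, 0.2329]
tcp_rot: [-2.352, -2.082, 0.0]
wrist_force: [-0.7, 0.1, -0.3]
width: 0.82
grip_force: 0.0
```

Call:
step_arm:
  motion:
    - [7,0,0,0,-8]
    - [7,0,0,0,-16]
    - [7,0,0,0,-24]
    - [7,0,0,0,-32]
    - [7,0,0,0,-40]
    - [7,0,0,0,-48]
    - [7,0,0,0,-56]
    - [7,0,0,0,-64]
    - [7,0,0,0,-72]
    - [7,0,0,0,-80]
    - [7,0,0,0,-88]
    - [7,0,0,0,-96]
    - [7,0,0,0,-104]
    - [7,0,0,0,-112]
    - [7,0,0,0,-120]
    - [7,0,0,0,-128]
    - [7,0,0,0,-136]
    - [7,0,0,0,-136]

```text
time: 43.7
tool_pos: [0.5218, -0.0414, 0.2331]
tcp_rot: [1.045, -2.963, -0.0]
wrist_force: [0.5, 0.5, 0.3]
width: 0.818
grip_force: 0.0
```

Run:
```python
from h import *
top();plan(.522,-.0414,.235,0)
```

```text
handle top 4758 [ 0.5171 -0.045   0.2656] [0.2679 0.2689 0.2693] wf [0.5 0.5 0.3] tq [-0.    0.01 -0.04] q6 -2.38
t 43.75 pos [ 0.5217 -0.0414  0.2331] yaw 128.7 q6 -2.37 tilt 0.02 -> d [-0.02 -0.02 -0.19] twist 128.7
```

Call:
step_arm:
  motion:
    - [2,0,0,0,0]
    - [2,0,0,0,0]
    - [2,0,0,0,0]
    - [2,0,0,0,0]
    - [2,0,0,0,0]
    - [2,0,0,0,8]
    - [2,0,0,0,16]
    - [2,0,0,0.1,24]
    - [2,0,0,0.1,32]
    - [2,0,0,0.1,40]
    - [2,0,0,0.1,48]
    - [2,0,0,0.1,56]
    - [2,0,0,0.1,64]
    - [2,0,0,0.2,72]
    - [2,0,0,0.2,80]
    - [2,0,0,0.2,88]
    - [2,0,0,0.2,96]
    - [2,0,0,0.2,104]
    - [2,0,0,0.2,104]

```text
time: 45.65
tool_pos: [0.5211, -0.0425, 0.2317]
tcp_rot: [-1.689, -2.649, 0.004]
wrist_force: [-3.7, -3.6, 4.1]
width: 0.349
grip_force: 59.5
```

Run:
```python
from h import *
top();plan(.522,-.0414,.233,0)
```

```text
handle top 4856 [ 0.5193 -0.0379  0.2647] [0.2665 0.2675 0.2682] wf [-3.7 -3.6  4.1] tq [-0.83  1.11 -0.07] q6 -0.56
t 45.7 pos [ 0.5211 -0.0425  0.2317] yaw 25.2 q6 -0.57 tilt 0.15 -> d [ 0.06  0.13 -0.13] twist 25.2
```

Call:
step_arm:
  motion:
    - [2,0,0,0,8]
    - [2,0,0,0,16]
    - [2,0,0,0.1,24]
    - [2,0,0,0.1,32]
    - [2,0,0,0.1,40]
    - [2,0,0,0.1,48]
    - [2,0,0,0.1,56]
    - [2,0,0,0.2,64]
    - [2,0,0,0.2,72]
    - [2,0,0,0.2,80]
    - [2,0,0,0.2,88]
    - [2,0,0,0.2,96]
    - [2,0,0,0.3,104]
    - [2,0,0,0.3,112]
    - [2,0,0,0.3,120]
    - [2,0,0,0.3,128]
    - [2,0,0,0.3,136]
    - [2,0,0,0.3,144]
    - [2,0,0,0.3,150]
    - [2,0,0,0.3,150]

```text
time: 47.7
tool_pos: [0.5201, -0.041, 0.2293]
tcp_rot: [2.997, -0.942, -0.005]
wrist_force: [-8.7, 0.5, 9.5]
width: 0.345
grip_force: 60.1
```

Run:
```python
from h import *
top();plan(.522,-.0414,.233,0)
```

```text
handle top 4749 [ 0.5256 -0.0445  0.2632] [0.2647 0.2657 0.2664] wf [-8.7  0.5  9.5] tq [ 0.06  1.7  -0.08] q6 2.05
t 47.75 pos [ 0.5201 -0.041   0.2293] yaw -124.8 q6 2.05 tilt 0.21 -> d [ 0.17 -0.07 -0.37] twist -124.8
```

Call:
step_arm:
  motion:
    - [7,0,0,0,0]
    - [7,0,0,0,0]
    - [7,0,0,0,0]
    - [7,0,0,0,0]

```text
time: 48.15
tool_pos: [0.5219, -0.0413, 0.228]
tcp_rot: [-2.996, 0.943, 0.0]
wrist_force: [-0.4, -0.2, -0.7]
width: 0.814
grip_force: 0.0
```

Run:
```python
from h import *
top();plan(.522,-.0414,.233,0)
```

```text
handle top 4944 [ 0.5275 -0.0445  0.2647] [0.2668 0.2679 0.2682] wf [-0.4 -0.2 -0.7] tq [ 0.01 -0.01  0.  ] q6 2.05
t 48.2 pos [ 0.5219 -0.0413  0.228 ] yaw -125.0 q6 2.05 tilt 0.01 -> d [ 0.01  0.   -0.5 ] twist -125.0
```

About 5.4 rad turned so far, with the spring pressed in by roughly 3–4 mm. One more stroke will make it properly tight.

Call:
step_arm:
  motion:
    - [7,0,0,0,-8]
    - [7,0,0,0,-16]
    - [7,0,0,0,-24]
    - [7,0,0,0,-32]
    - [7,0,0,0,-40]
    - [7,0,0,0,-48]
    - [7,0,0,0,-56]
    - [7,0,0,0,-64]
    - [7,0,0,0,-72]
    - [7,0,0,0,-80]
    - [7,0,0,0,-88]
    - [7,0,0,0,-96]
    - [7,0,0,0,-104]
    - [7,0,0,0,-112]
    - [7,0,0,0,-120]
    - [7,0,0,0,-128]
    - [7,0,0,0,-136]
    - [7,0,0,0,-136]

```text
time: 50.0
tool_pos: [0.5218, -0.0414, 0.2281]
tcp_rot: [-1.997, -2.425, 0.0]
wrist_force: [-0.8, 0.7, 0.0]
width: 0.822
grip_force: 0.0
```

Call:
step_arm:
  motion:
    - [2,0,0,0,0]
    - [2,0,0,0,0]
    - [2,0,0,0,0]
    - [2,0,0,0,0]
    - [2,0,0,0,0]
    - [2,0,0,0,8]
    - [2,0,0,0,16]
    - [2,0,0,0,24]
    - [2,0,0,0,32]
    - [2,0,0,0,40]
    - [2,0,0,0.1,48]
    - [2,0,0,0.1,56]
    - [2,0,0,0.1,64]
    - [2,0,0,0.1,72]
    - [2,0,0,0.1,80]
    - [2,0,0,0.2,88]
    - [2,0,0,0.2,96]
    - [2,0,0,0.2,104]
    - [2,0,0,0.2,112]
    - [2,0,0,0.2,112]

```text
time: 52.0
tool_pos: [0.5217, -0.0424, 0.2264]
tcp_rot: [3.125, -0.301, 0.0]
wrist_force: [0.1, -2.6, -0.3]
width: 0.346
grip_force: 59.0
```

Run:
```python
from h import *
top();plan(.522,-.0414,.233,0)
```

```text
handle top 4831 [ 0.5276 -0.043   0.2629] [0.2644 0.2655 0.2659] wf [ 0.1 -2.6 -0.3] tq [-1.18  0.52 -0.01] q6 1.64
t 52.05 pos [ 0.5218 -0.0424  0.2264] yaw -100.8 q6 1.63 tilt 0.12 -> d [ 0.01 -0.1  -0.66] twist -100.8
```

Call:
step_arm:
  motion:
    - [7,0,0,0,0]
    - [7,0,0,0,0]
    - [7,0,0,0,0]
    - [7,0,0,0,0]

```text
time: 52.45
tool_pos: [0.5218, -0.0412, 0.2262]
tcp_rot: [-3.127, 0.3, 0.0]
wrist_force: [0.5, -0.1, 0.2]
width: 0.818
grip_force: 0.0
```

Run:
```python
from h import *
top();plan(.522,-.0414,.4,-40)
im,d,K,T=shot("scene");save("s3",im[150:290,200:360],4)
```

```text
handle top 4818 [ 0.5283 -0.0425  0.2633] [0.265  0.266  0.2664] wf [ 0.5 -0.1  0.2] tq [-0.   -0.04  0.01] q6 1.64
t 52.5 pos [ 0.5218 -0.0412  0.2262] yaw -101.0 q6 1.64 tilt 0.02 -> d [ 2.000e-02  1.000e-02 -1.738e+01] twist -61.0
```

View pics/s3.png

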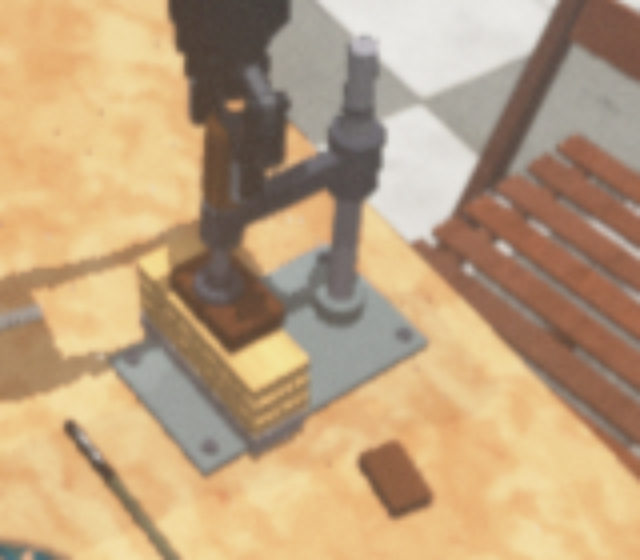

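The crop shows the foot on the block with the arm over it and the pack still square. The handle top has dropped about 5.5 mm since contact, so roughly 16 N. Withdrawing, then a final check.

Call:
step_arm:
  motion:
    - [7,0,0,-2,0]
    - [7,0,0,-5,0]
    - [7,0,0,-9,0]
    - [7,0,0,-13,0]
    - [7,0,0,-17,0]
    - [7,0,0,-17,0]
    - [7,-4,-3,-17,0]
    - [7,-8,-8,-17,0]
    - [7,-8,-13,-17,0]
    - [7,-8,-18,-17,0]
    - [7,-8,-23,-17,0]
    - [7,-8,-28,-17,0]
    - [7,-8,-30,-17,0]
    - [7,-8,-30,-17,0]
    - [7,-8,-30,-17,0]

```text
time: 54.05
tool_pos: [0.5001, 0.2687, 0.3951]
tcp_rot: [3.126, -0.298, -0.003]
wrist_force: [-0.1, 0.1, -0.4]
width: 0.817
grip_force: 0.0
```

Run:
```python
from h import *
print(bot.read_state()["tool_pos"])
im,d,K,T=shot("top");save("t3",im[120:290,200:420],3.5)
P=cloud(d,K,T);z=cv2.medianBlur(P[...,2].astype(np.float32),5)
hsv=cv2.cvtColor(im,cv2.COLOR_RGB2HSV).astype(int)
reg=(P[...,0]>.33)&(P[...,0]<.57)&(P[...,1]<-.2)&(P[...,1]>-.47)
print(rects(reg&(z<.04)&(hsv[...,1]>60)&(z>.012),.023,K,T))
reg=(P[...,0]>.42)&(P[...,0]<.62)&(P[...,1]<.1)&(P[...,1]>-.2)
print(rects(reg&(z>.07)&(z<.095),.084,K,T));print("handle top z",np.median(P[reg&(z>.255)&(z<.275)&(hsv[...,1]>90)],0))
```

```text
[0.50010041 0.26868601 0.39512296]
[([366, 233], [0.4466, -0.3396], 112, 50, 82.4)]
[([275, 209], [0.5228, -0.0401], 150, 54, -86.7)]
handle top z [ 0.52266407 -0.0416367   0.26547054]
```

View pics/t3.png

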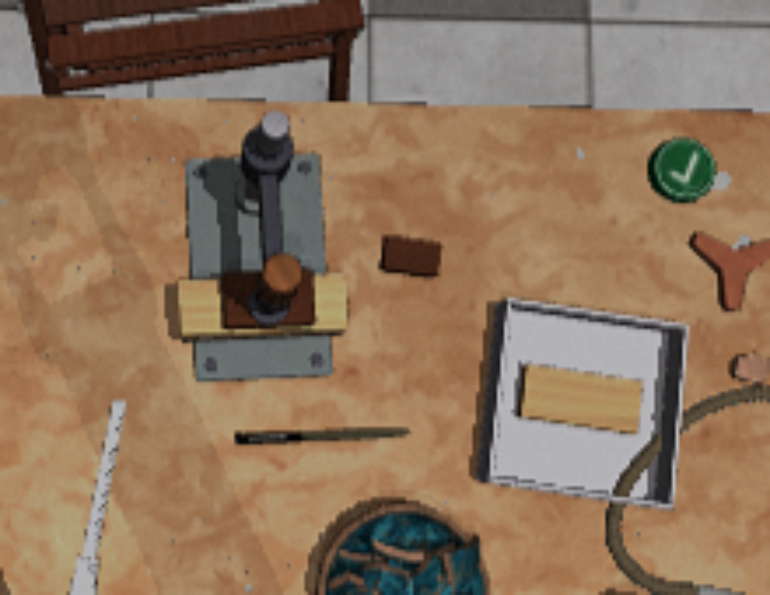

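The final view shows the pack clamped and square at (262,305), the arm at its stop over the block, and the off-cut in the tray at (582,398). Handing in.

```bash
python3 -c "
from workcell import bot
print(bot.finish_job())"
```

```text
the job is handed in; nothing more can be done
None
```

I handed the job in at about 54 s: three long slats and the larger pressure block are clamped within about 4 mm of the bed centre, and the one off-cut is in the tray. I turned the handle about 7.3 rad for an estimated 16 N on the block (inferred from the handle's drop, as jaw tilt and foot force can't be read); the hand-in call returned no verdict.

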